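Click the stop sleeve onto the guide post

TASK

Take the red stop sleeve from the bench and slide it down the steel guide post that stands in the cylinder head until the two sprung balls of the post click into the groove inside the sleeve. Nobody knows how high the balls were set, so feel for the click, stop there without pushing on past it, and let go so that the sleeve stays caught on the post. Ease it gently: do not force it on the post or ram it onto the head, and leave the other things on the bench where they are.

Things in the scene. Friction and masses are not known exactly. Their poses are not given: they have to be found in the camera images.
- sleeve_mid (a point): Centre (half-way up, on the axis) of the red sleeve: a tube 56 mm tall, 42 mm outside diameter, 20 mm bore, 110 to 200 g; z is its axis. It starts standing upright on the bench; both ends are alike. A groove inside, 30 mm in diameter and 7.6 mm tall, lies half-way up: the click comes when this centre is level with the balls.
- post_tip (a point): Top of the oiled, round-nosed, upright steel post, 18 mm in diameter, standing 98 mm above the head's flat top face; the sleeve has 1 mm of play round it. Axes as the head's, z up. Two sprung balls stand 3 mm out of its +y and -y sides, both at one height, set at random with their centres 18 to 45 mm below this tip.
- head: Aluminium cylinder head lying on the bench, fixed, 150 mm (x) by 190 mm (y), 85 mm tall; origin at the centre of its underside, z up. The post stands on its flat top face at x = -25 mm, y = -30 mm.
- ball_left (a joint): How far the ball on the post's +y side is pressed in (m): 0 fully out (free, or clicked into the groove), about 0.002 in the sleeve's bore. The sleeve's lower end meets the balls about 4 mm above their centres; 6 to 15 N of push takes it over them, then it slides with little drag until they snap out into the groove; pushing on takes about as much again.
- ball_right (a joint): The same for the ball on the -y side.
- sleeve: The red sleeve's body, the same part; origin at the centre of its lower end.
- socket_mid (a point): Bystander: steel socket standing on the bench, 32 mm in diameter, 60 mm tall; point half-way up.
- paste_mid (a point): Bystander: jar with a blue cap, 48 mm in diameter, 62 mm tall, on the bench; point half-way up.
- driver: Bystander: screwdriver with a yellow handle, 190 mm long, lying on the bench towards its far edge.
Mind the look-alikes: they are no part of the job. Of the things shaped like the sleeve, the red one is meant.

How it is judged:
By the outcome, as a careful person would: the job done as asked, in the order asked, and still so for the second after the job is handed in, with the robot touching nothing.
It also fails if it takes over 67 s, if anything falls off the work surface, if the arm or the gripper's body presses on something with over 40 N, if the wrist force passes 120 N, or if a joint passes its speed limit or range.

ROBOT

A 6-joint arm with a two-finger parallel gripper is mounted at the origin on the work surface. World frame = base frame: x ahead of the robot, y to its left, z up, the work surface at z = 0. Lengths are in m, angles in degrees, forces in N, time in s.
With the tool pointing down it reaches from about 0.3 to 0.85 m from the base axis. Payload 4.2 kg.
Tool frame: the origin (TCP) lies between the finger pads; the fingertips stand 11 mm ahead of it and the grasp point (between the pads) lies 8 mm behind it; z points along the fingers, x is the direction in which the jaws open and shut, and the axes are right-handed (so a half turn about z gives the same grasp; the last joint's range is limited). The gripper opens to 91 mm and grips with 3 to 60 N. Pads are 32 mm wide; open, the fingers measure 118 mm over their backs; the gripper's body (76 mm by 178 mm) begins 60 mm behind the grasp point.
Start: joints at [-68.526, 18.312, 89.639, -0, 72.044, -1.146], TCP at [0.221, -0.531, 0.225] pointing down, gripper open.
Joint ranges: [-177.97, 177.97], [-48.28, 115.42], [12.27, 149.76], [-77.06, 257.06], [2.81, 150.46], [-146.56, 146.56]. Speed limits (degrees/s): [147.25, 147.25, 180, 180, 180, 180].

INTERFACE

Orientations are given as [roll, pitch, yaw] about the fixed x, y, z axes, in that order (R = Rz(yaw) Ry(pitch) Rx(roll)).
In Python, from bench import arm, eyes gives the robot as it stands. The module is installed in compiled form; this text tells all that it offers.
- The arm moves only by the shell command python3 -m inch 'ROWS' [OPENING] [FORCE]. ROWS is JSON, a list of rows, each a list of 4 numbers: the shift along the tool's x, y, z in cm, then the turn about the tool's z in degrees. In form: [[tx, ty, tz, roll], ...]. A call has 1 to 10 rows; each row is the pose to reach, as a shift and turn from the pose measured when the call began, along the tool's axes at that moment; what a row does not reach only later rows make up. A row lasts 1/10 s, in which the tool goes at most 50 mm and 8.59 degrees, less where a joint would pass 70% of its speed; a pose out of reach is approached as far as the arm can. A call with a gripper value outside its range is refused whole. OPENING is the opening in per cent of the stroke, from 0 (shut) to 100 (fully open), set as the call begins (- or left out, the last holds). The fingers move at their own pace and stop on an object; FORCE is the grip in N (left out, the last holds). Time passes only in rows, so rows that repeat a pose let the fingers close. It gives the time, the measured TCP pose, the force and the opening at its end, in the units of the state.
- arm.sense(): the state, without advancing time (a new reading comes with each control period).
- eyes.get_image(name): name is "side" or "top" or "wrist"; returns a dict with "image" (384x512x3 uint8, red, green, blue), "camera_matrix" (3x3 intrinsics, pixels), "extrinsics" (4x4, takes a point from world to camera coordinates). Camera axes: x right, y up, looking along -z (the intrinsics and any distortion apply to the point x, -y, -z); pixel columns grow to the right and rows downward; lengths in m; the calibration is good to about 2 mm. A picture is of the moment at which its call begins. There is no depth.
- arm.hand_in(): hands the job in, once; it reports no verdict.
Trained networks look in the newest picture that a camera, given by its name, has taken for a name from the list of things; names that differ only in an ending like _2 or _b are one class to them, and where a whole thing is asked for, a point or a joint stands for the part that bears it (a point fixed in the world has none). Each returns a list of dicts, best first, with "conf" (0 to 1); they miss things now and then, are a little off and sometimes report something else, mostly with a low value. They report only what shows in the picture. A call takes as long as a camera call. They do not tell look-alikes from the thing itself.
- eyes.recognise(camera, target): "position" ([column, row] in pixels, amid what is visible of it).
- eyes.place_of(camera, target): "position" ([column, row] in pixels: a listed point, or the origin of a listed thing).
The state is a dict: "t": time; "joint_positions": joint angles; "qvel": joint speeds; "joint_efforts": joint torques, N m; "ee_pos": TCP position; "tool_rot": TCP orientation; "wrist_force": force on the tool from outside, world axes, zero at the start; "torque": the same for the moment, N m; "finger_gap": finger opening in m.
Only numpy, scipy, OpenCV 4.12 (cv2) and the standard library are available. Lean on these libraries where they do the work, as an engineer would, in place of code of your own. Each camera call takes 0.05 s, during which the arm holds its last target. There are 200 camera calls.

## Working session

There is one attempt and no reset: what is moved stays moved. The work goes in short steps, Python scripts to look and compute and a shell command to move; the robot and the scene stay as the last step left them, time stands still between calls to the robot, and variables do not carry over. Pictures are saved under pics/ and viewed, about 8 in all and at most 12, crops included, and the job is handed in when it is done.

```bash
mkdir -p pics
cat > h.py <<'E'
from bench import arm, eyes
import numpy as np, cv2
def snap(cam,fn=None):
    d=eyes.get_image(cam)
    if fn: cv2.imwrite('pics/'+fn,d['image'][:,:,::-1])
    return d
def proj(d,P):
    P=np.atleast_2d(P);E=d['extrinsics'];c=P@E[:3,:3].T+E[:3,3]
    q=np.c_[c[:,0],-c[:,1],-c[:,2]]@d['camera_matrix'].T
    return q[:,:2]/q[:,2:]
def ray(d,px):
    E=d['extrinsics'];R=E[:3,:3]
    v=np.linalg.solve(d['camera_matrix'],[px[0],px[1],1]);v=R.T@(v*[1,-1,-1])
    return -R.T@E[:3,3],v/np.linalg.norm(v)
def atz(d,px,z):
    o,v=ray(d,px);return o+v*(z-o[2])/v[2]
def tri(rs):
    A=0;b=0
    for o,v in rs:
        M=np.eye(3)-np.outer(v,v);A=A+M;b=b+M@o
    p=np.linalg.solve(A,b);return p,[float(np.linalg.norm((np.eye(3)-np.outer(v,v))@(p-o))) for o,v in rs]
E
python3 - <<'E'
from h import *
np.set_printoptions(precision=4,suppress=True)
D={}
for c in('top','side'):
    D[c]=snap(c,c+'0.png')
    for t,z in(('sleeve_mid',.028),('post_tip',.183),('head',0),('socket_mid',.03),('paste_mid',.031)):
        for r in eyes.place_of(c,t)[:3]:print(c,t,np.round(r['position'],1),round(r['conf'],2),atz(D[c],r['position'],z))
    print(ray(D[c],(256,192)))
snap('wrist','w0.png')
print(arm.sense())
a=np.hstack([cv2.imread('pics/top0.png'),cv2.imread('pics/side0.png')])
cv2.imwrite('pics/ts.png',cv2.resize(a,(800,300),interpolation=cv2.INTER_AREA))
E
```

```text
top sleeve_mid [315.2 236.8] 0.81 [ 0.5035 -0.1931  0.028 ]
top sleeve_mid [346.6 216.6] 0.52 [ 0.5526 -0.2717  0.028 ]
top sleeve_mid [311.5 191.9] 0.48 [ 0.6149 -0.1861  0.028 ]
top post_tip [156.6 246.2] 0.86 [0.4955 0.1566 0.183 ]
top head [168.8 229.4] 0.89 [0.5242 0.1774 0.    ]
top socket_mid [350.5 248.3] 0.73 [ 0.4748 -0.2788  0.03  ]
top paste_mid [280.1 249. ] 0.6 [ 0.4746 -0.1058  0.031 ]
(array([ 0.553 , -0.0587,  0.9425]), array([ 0.0688,  0.0119, -0.9976]))
side sleeve_mid [324.1 210.2] 0.97 [ 0.514 -0.196  0.028]
side sleeve_mid [290.1 195.5] 0.8 [ 0.6046 -0.1843  0.028 ]
side sleeve_mid [198.6 323.9] 0.62 [0.5062 0.2005 0.028 ]
side post_tip [219.5 256.9] 0.66 [0.4876 0.1568 0.183 ]
side head [201.4 322.5] 0.9 [0.5195 0.1845 0.    ]
side socket_mid [359.4 201. ] 0.61 [ 0.4699 -0.2771  0.03  ]
side paste_mid [311. 241.] 0.96 [ 0.4771 -0.0938  0.031 ]
side paste_mid [219.3 255.4] 0.68 [0.5917 0.0659 0.031 ]
(array([0.1621, 0.442 , 0.6734]), array([ 0.5079, -0.5762, -0.6404]))
{'t': 0.65, 'joint_positions': array([-68.5278,  18.3112,  89.6398,   0.0001,  72.0449,  -1.1483]), 'qvel': array([ 0.0121, -0.0055, -0.0963, -0.0622, -0.005 ,  0.0063]), 'joint_efforts': array([ -0.0006, -41.2177, -23.2167,   0.0729,   0.0377,  -0.    ]), 'ee_pos': array([ 0.2211, -0.5308,  0.225 ]), 'tool_rot': array([180.    ,  -0.0041, -67.3795]), 'wrist_force': array([-0.1904, -0.6085,  0.5776]), 'torque': array([ 0.015 ,  0.0025, -0.0567]), 'finger_gap': 0.09127608848856568}
```

View pics/top0.png

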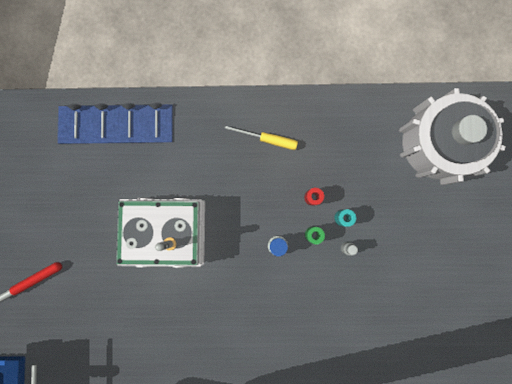

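View pics/side0.png

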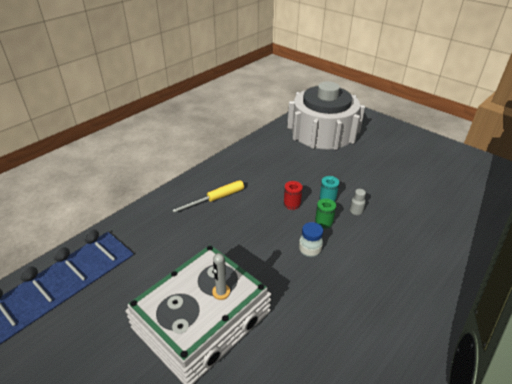

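Top view: the red sleeve is at about (314,196), green at (316,235), teal at (347,217), and the post tip at about (158,246). Side view: red sleeve at (292,195), post tip at (219,257).

```bash
cat >> h.py <<'E'
def red(img,roi=None):
    hsv=cv2.cvtColor(img,cv2.COLOR_RGB2HSV).astype(int)
    m=(((hsv[...,0]<8)|(hsv[...,0]>172))&(hsv[...,1]>130)&(hsv[...,2]>50)).astype(np.uint8)
    if roi: k=np.zeros_like(m);a,b,c,d=roi;k[b:d,a:c]=1;m*=k
    n,l,s,c=cv2.connectedComponentsWithStats(m);i=1+np.argmax(s[1:,4]);return s[i],c[i],(l==i)
def move(target,yaw=None):
    s=arm.sense();y=np.radians(s['tool_rot'][2]);d=np.array(target)-s['ee_pos']
    R=np.array([[np.cos(y),np.sin(y),0],[np.sin(y),-np.cos(y),0],[0,0,-1]])
    return np.round(R.T@d*100,2)
E
python3 - <<'E'
from h import *
np.set_printoptions(precision=4,suppress=True)
t=snap('top');s=snap('side')
a=red(t['image'],(290,170,340,220));b=red(s['image'],(270,170,310,220));print(a[:2],b[:2])
print(atz(t,a[1],.05),atz(s,b[1],.028))
p=eyes.place_of('top','post_tip')[0]['position'];q=eyes.place_of('side','post_tip')[0]['position']
print(tri([ray(t,p),ray(s,q)]))
for tg in([.604,-.187,.2],):print(move(tg))
E
```

```text
(array([305, 188,  19,  17, 237], dtype=int32), array([314.2321, 196.1983])) (array([284, 181,  19,  29, 445], dtype=int32), array([292.5596, 194.4629]))
[ 0.6029 -0.1895  0.05  ] [ 0.6026 -0.1914  0.028 ]
(array([0.495 , 0.1524, 0.1778]), [0.00017721265733555317, 0.00017721265733541515])
[-17.01 -48.56   2.5 ]
```

View pics/w0.png

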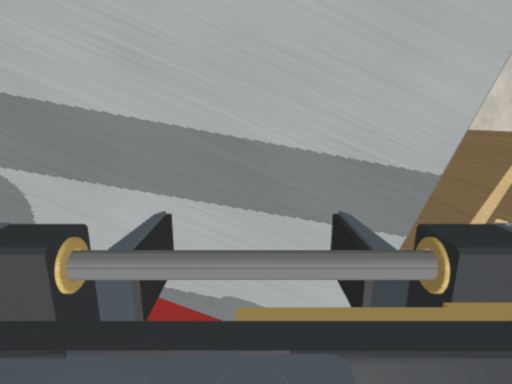

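The wrist view shows the jaws framing the point between the fingers at about (255,250), with a metal surface below. I lift first, then cross.

```bash
python3 -m inch '[[0,0,-4,0],[-1.7,-4.8,-4,0],[-3.4,-9.7,-4,0],[-5.1,-14.5,-4,0],[-6.8,-19.4,-4,0],[-8.5,-24.2,-4,0],[-10.2,-29,-4,0],[-11.9,-34,-4,0],[-13.6,-39,-4,0],[-15.3,-43.5,-4,0]]'
python3 - <<'E'
from h import *
print(move([.604,-.189,.16]),arm.sense()['joint_positions'])
E
```

```text
t: 1.85
ee_pos: [0.5571, -0.2283, 0.2651]
tool_rot: [-180.0, -0.0, -67.4]
wrist_force: [0.2, 0.1, 1.1]
finger_gap: 0.0912
[-1.82 -5.84 10.51] [-2.33673860e+01  1.95680936e+01  8.19780734e+01 -1.71019795e-02
  7.84206949e+01  4.40105844e+01]
```

```bash
python3 -m inch '[[-0.9,-2.9,3,0],[-1.8,-5.8,7,0],[-1.8,-5.8,10.5,0],[-1.8,-5.8,10.5,0],[-1.8,-5.8,10.5,0]]' 75 15
python3 - <<'E'
from h import *
np.set_printoptions(precision=4,suppress=True)
d=snap('wrist','w1.png');s=arm.sense();e=s['ee_pos']
print(e, 'cam',ray(d,(256,192)))
print('tcp px',proj(d,e),'grasp line',proj(d,[[e[0],e[1],z] for z in(.056,.028,0)]))
for r in eyes.place_of('wrist','sleeve_mid'):print(r,atz(d,r['position'],.028))
a=red(d['image']);print(a[:2],atz(d,a[1],.056))
E
```

```text
t: 2.35
ee_pos: [0.6038, -0.1896, 0.1605]
tool_rot: [180.0, -0.0, -67.4]
wrist_force: [-0.1, -0.1, 0.7]
finger_gap: 0.0687
[ 0.6045 -0.1902  0.162 ] cam (array([ 0.6656, -0.1631,  0.3213]), array([-0.2019, -0.1001, -0.9743]))
tcp px [[254.2141 245.778 ]] grasp line [[253.1431 198.2139]
 [252.9825 191.0827]
 [252.8486 185.1329]]
{'position': [256.8, 189.4], 'conf': 0.94} [ 0.6075 -0.1929  0.028 ]
{'position': [296.3, 271.8], 'conf': 0.79} [ 0.5433 -0.2638  0.028 ]
{'position': [219.2, 276.2], 'conf': 0.73} [ 0.5084 -0.1927  0.028 ]
(array([ 229,  170,   47,   55, 1891], dtype=int32), array([251.734 , 197.6711])) [ 0.6045 -0.1889  0.056 ]
```

View pics/w1.png

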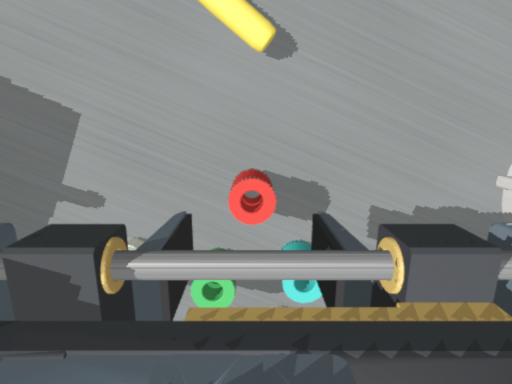

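Red ring centre at (252,200), where the grasp axis projects to (253,198): aligned. Green (213,290) and teal (302,285) are clear of the jaws. Descend, then grip.

```bash
python3 -m inch '[[0,0,3,0],[0,0,6.5,0],[0,0,10,0],[0,0,12,0],[0,0,13,0],[0,0,13,0],[0,0,13,0]]' && python3 -m inch '[[0,0,0,0],[0,0,0,0],[0,0,0,0],[0,0,0,0],[0,0,0,0],[0,0,0,0]]' 0 30
```

```text
t: 3.15
ee_pos: [0.6067, -0.1915, 0.0348]
tool_rot: [-179.6, -0.3, -67.5]
wrist_force: [0.6, 0.1, -0.4]
finger_gap: 0.0686
t: 3.75
ee_pos: [0.6068, -0.191, 0.0355]
tool_rot: [-179.6, -0.3, -67.5]
wrist_force: [-1.0, 2.8, 5.9]
finger_gap: 0.0418
```

```bash
python3 -m inch '[[0,0,-1,0],[0,0,-3,0],[0,0,-7,0],[0,0,-11,0],[0,0,-16,0],[0,0,-20,0],[0,0,-23.5,0],[0,0,-23.5,0],[0,0,-23.5,0]]'
python3 - <<'E'
from h import *
np.set_printoptions(precision=4,suppress=True)
s=arm.sense();print(s['ee_pos'],s['tool_rot'],s['wrist_force'],move([.44,.1,.265]),s['joint_positions'])
d=snap('top');d2=snap('side')
a=red(d['image'],(250,130,400,300));b=red(d2['image'],(200,60,400,260));print(a[:2],b[:2])
E
```

```text
t: 4.65
ee_pos: [0.6046, -0.1906, 0.2708]
tool_rot: [-179.6, -0.4, -67.5]
wrist_force: [-0.2, -0.1, -2.0]
finger_gap: 0.0418
[ 0.6046 -0.1906  0.2708] [-179.587    -0.3752  -67.4625] [-0.1843 -0.0742 -2.0286] [-33.15   4.07   0.58] [-18.5269  22.1768  77.2152  -0.0117  80.0502  48.9361]Traceback (most recent call last):
  File "<stdin>", line 5, in <module>
  File "h.py", line 26, in red
    n,l,s,c=cv2.connectedComponentsWithStats(m);i=1+np.argmax(s[1:,4]);return s[i],c[i],(l==i)
                                                    ~~~~~~~~~^^^^^^^^^
    return _wrapfunc(a, 'argmax', axis=axis, out=out, **kwds)
    return bound(*args, **kwds)
ValueError: attempt to get argmax of an empty sequence
```

Run:
```python
from h import *
print(move([.432,.126,.262]))
```

```text
[-35.79   3.75   0.64]
```

```bash
python3 -m inch '[[-3,0.3,0,0],[-7,0.7,0,0],[-12,1.2,0,0],[-17,1.7,0,0],[-22,2.2,0,0],[-27,2.7,0.3,0],[-31,3.2,0.5,0],[-34,3.6,0.6,0],[-35.8,3.8,0.6,0],[-35.8,3.8,0.6,0]]'; python3 -m inch '[[0,0,0,0],[0,0,0,0]]'
python3 - <<'E'
from h import *
np.set_printoptions(precision=4,suppress=True)
d=snap('wrist','w2.png');s=arm.sense();e=s['ee_pos'];print(e,s['tool_rot'],s['joint_positions'],s['qvel'])
for r in eyes.place_of('wrist','post_tip'):print(r,atz(d,r['position'],.183))
for r in eyes.place_of('wrist','sleeve_mid'):print(r)
a=red(d['image']);print(a[:2]);print(proj(d,[e+[0,0,.0205],e+[0,0,-.0075],e+[0,0,-.0355]]))
d=snap('side','s2.png');print('side');b=red(d['image']);print(b[:2],proj(d,[e+[0,0,-.0075],e]))
for r in eyes.place_of('side','post_tip'):print(r,atz(d,r['position'],.183))
d=snap('top','t2.png')
for r in eyes.place_of('top','post_tip'):print(r,atz(d,r['position'],.183))
E
```

```text
t: 5.75
ee_pos: [0.4294, 0.1271, 0.2593]
tool_rot: [180.0, -0.1, -67.3]
wrist_force: [0.1, -1.5, -1.2]
finger_gap: 0.042
t: 5.95
ee_pos: [0.4293, 0.1265, 0.2583]
tool_rot: [179.9, -0.1, -67.3]
wrist_force: [-0.3, -0.1, -2.1]
finger_gap: 0.0422
[0.4296 0.1264 0.2586] [179.8928  -0.1388 -67.3293] [ 15.0309   5.5038 101.5094  -0.1587  73.0746  82.4067] [-0.2251 -0.1837 -0.5322  0.0995  0.0067  0.1054]
{'position': [254.1, 246.9], 'conf': 0.92}
{'position': [501.0, 214.4], 'conf': 0.66}
(array([ 215,  203,   75,   47, 2405], dtype=int32), array([251.3318, 229.7193]))
[[253.3633 261.8612]
 [252.9689 240.1499]
 [252.6783 224.1488]]
side
(array([251, 220,  29,  40, 372], dtype=int32), array([268.6129, 245.4328])) [[261.1626 233.9046]
 [261.2551 230.1655]]
{'position': [217.8, 256.1], 'conf': 0.96} [0.4908 0.1575 0.183 ]
{'position': [158.1, 246.7], 'conf': 0.71} [0.4945 0.1535 0.183 ]
```

View pics/w2.png

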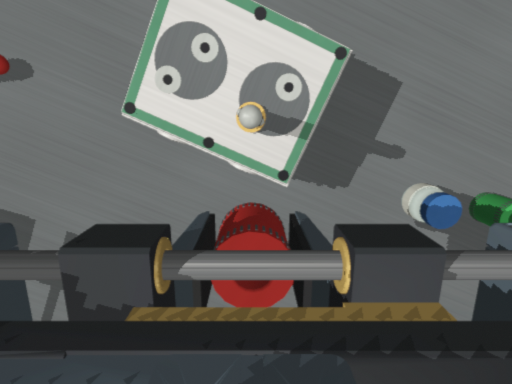

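View pics/s2.png

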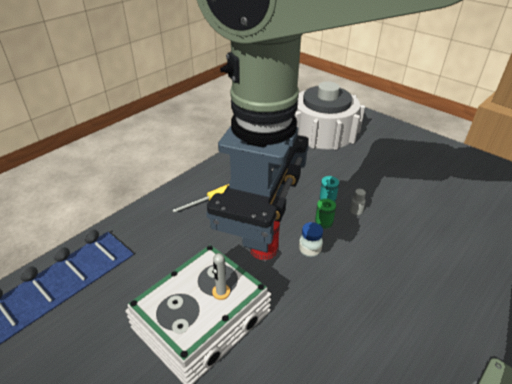

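Wrist: the post tip is at about (250,117), nearly end-on inside its orange collar, and the red sleeve hangs between the jaws about (251,230). Side: tip at (219,257), sleeve partly hidden behind a finger.

Run:
```python
from h import *
np.set_printoptions(precision=4,suppress=True)
d=snap('wrist','w3.png');s=arm.sense();e=s['ee_pos'];im=d['image']
g=im[85:150,215:285]; 
cv2.imwrite('pics/w3c.png',cv2.resize(g[:,:,::-1],(560,520),interpolation=cv2.INTER_CUBIC))
for z in(.085,.17,.183):print(z,[atz(d,p,z)[:2] for p in((250,116),(250,117),(251,118))])
print(ray(d,(256,192)),e)
hsv=cv2.cvtColor(im,cv2.COLOR_RGB2HSV).astype(int)
m=((hsv[...,0]>12)&(hsv[...,0]<28)&(hsv[...,1]>120)&(hsv[...,2]>110)); m[:85]=0;m[150:]=0;m[:,:215]=0;m[:,285:]=0
c=np.argwhere(m)[:,::-1].astype(np.float32);el=cv2.fitEllipse(cv2.convexHull(c));print('collar',el,atz(d,el[0],.085))
```

```text
0.085 [array([0.494 , 0.1557]), array([0.4931, 0.1553]), array([0.4926, 0.1539])]
0.17 [array([0.4934, 0.1552]), array([0.4927, 0.1549]), array([0.4923, 0.1539])]
0.183 [array([0.4933, 0.1551]), array([0.4926, 0.1548]), array([0.4922, 0.1539])]
(array([0.4913, 0.1537, 0.4202]), array([-0.2012, -0.102 , -0.9742])) [0.4296 0.1269 0.2593]
collar ((251.0557098388672, 117.58550262451172), (27.099069595336914, 29.029508590698242), 171.1286163330078) [0.493 0.154 0.085]
```

View pics/w3c.png

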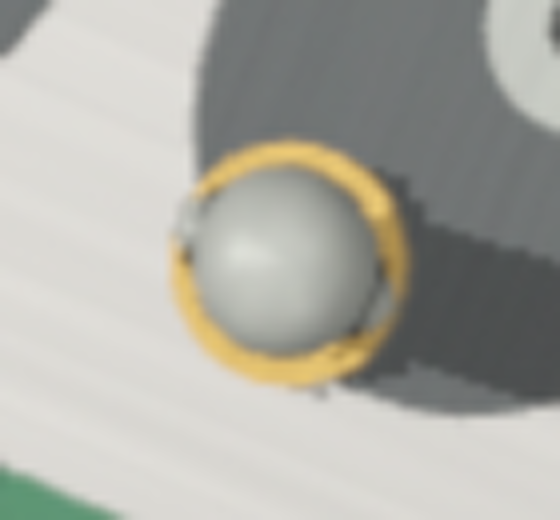

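Run:
```python
from h import *
from scipy.optimize import least_squares
np.set_printoptions(precision=4,suppress=True)
d=snap('wrist');s=arm.sense();e=s['ee_pos'];im=d['image']
y=np.radians(s['tool_rot'][2]);X=np.array([np.cos(y),np.sin(y),0]);Y=np.array([np.sin(y),-np.cos(y),0])
print('tilt',s['tool_rot'],e)
print(im[198:260:1,251].tolist())
a=red(im);cols=a[2]
for r in(215,222,235,240,245):
    k=np.where(cols[r])[0];print(r,k.min(),k.max())
def far(u,v,z): 
    c=e+u*X+v*Y
    return proj(d,[c-.021*Y+[0,0,z],c-.021*Y+[0,0,z+.056]])
print('nominal',far(0,0,-.0355))
for v in(-.002,.002):print(v,far(0,v,-.0355))
c=e+[0,0,-.0355]
print('width',proj(d,[c-.021*X,c+.021*X,c-.021*X+[0,0,.056],c+.021*X+[0,0,.056]]))
```

```text
tilt [179.9894  -0.1341 -67.2946] [0.4296 0.1269 0.2594]
[[112, 115, 115], [112, 115, 114], [112, 116, 115], [110, 111, 111], [102, 78, 77], [110, 44, 41], [113, 33, 30], [115, 34, 32], [115, 32, 29], [115, 30, 28], [115, 31, 28], [113, 30, 27], [114, 32, 29], [113, 30, 28], [113, 31, 28], [112, 30, 28], [110, 30, 27], [96, 25, 23], [90, 24, 21], [91, 25, 22], [91, 24, 22], [91, 25, 23], [91, 25, 22], [91, 26, 23], [90, 24, 21], [90, 23, 21], [90, 25, 22], [91, 25, 23], [91, 24, 23], [92, 26, 24], [92, 25, 24], [93, 27, 25], [93, 25, 23], [107, 29, 26], [146, 39, 36], [154, 43, 39], [154, 43, 39], [155, 43, 39], [154, 43, 40], [154, 42, 39], [154, 42, 39], [154, 42, 38], [154, 43, 39], [155, 44, 39], [154, 43, 39], [155, 43, 39], [155, 43, 39], [155, 42, 38], [155, 43, 39], [155, 43, 39], [155, 43, 39], [150, 44, 41], [92, 50, 50], [64, 62, 61], [68, 69, 69], [76, 78, 77], [92, 93, 93], [91, 91, 92], [91, 93, 92], [94, 96, 95], [98, 98, 98], [100, 101, 101]]
215 226 274
222 223 280
235 219 284
240 217 285
245 215 285
nominal [[252.2938 193.4837]
 [252.8554 220.8496]]
-0.002 [[252.295  190.4486]
 [252.8589 216.7821]]
0.002 [[252.2926 196.5043]
 [252.8519 224.8904]]
width [[220.4145 224.5256]
 [284.1289 224.4609]
 [209.5919 262.0558]
 [296.012  261.9373]]
```

```bash
python3 -m inch '[[0,-2,0,0],[0,-4,0,0],[0,-6,0,0],[0,-7.35,0,0],[0,-7.35,0,0],[0,-7.35,0,0],[0,-7.35,0,0]]'
python3 - <<'E'
from h import *
np.set_printoptions(precision=4,suppress=True)
s=arm.sense();print(s['ee_pos'],s['tool_rot'],s['wrist_force'],move([.4974,.1556,.2594]))
e=s['ee_pos'];d=snap('side','s4.png');y=np.radians(s['tool_rot'][2]);Y=np.array([np.sin(y),-np.cos(y),0])
c=e+.005*Y;print(c,proj(d,[c+[0,0,-.0355],c+[0,0,-.0075],[*c[:2],.183],[*c[:2],.09]]))
w=snap('wrist','w4.png');print(red(w['image'])[:2],red(d['image'],(150,130,330,300))[:2])
a=d['image'][170:310,150:310,::-1];cv2.imwrite('pics/s4c.png',cv2.resize(a,(640,560),interpolation=cv2.INTER_CUBIC))
E
```

```text
t: 7.1
ee_pos: [0.4965, 0.155, 0.2594]
tool_rot: [179.9, -0.1, -67.3]
wrist_force: [-0.3, -0.1, -1.7]
finger_gap: 0.0419
[0.4965 0.155  0.2594] [179.9409  -0.1298 -67.2934] [-0.2987 -0.1199 -1.7028] [-0.02 -0.11 -0.  ]
[0.4919 0.1531 0.2594] [[218.011  235.9357]
 [217.0512 222.5337]
 [219.3158 254.1547]
 [221.9224 290.5502]]
(array([ 215,  203,   75,   47, 2395], dtype=int32), array([251.3787, 229.7775])) (array([205, 203,  26,  44, 586], dtype=int32), array([221.7986, 226.8737]))
```

View pics/s4c.png

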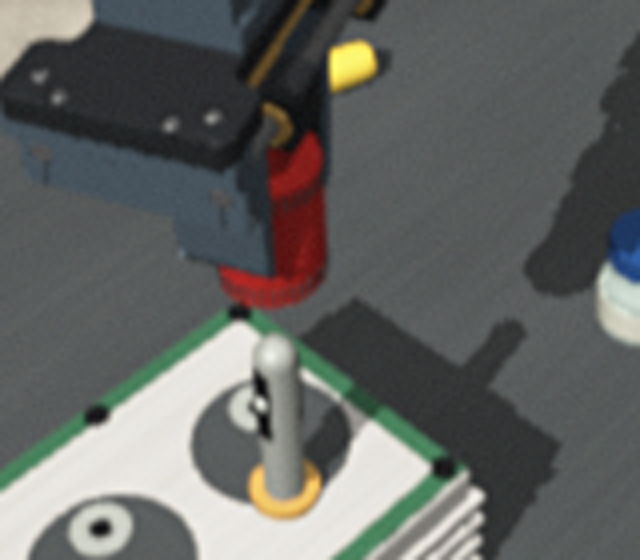

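Side crop: sleeve lower-end centre at crop (272,275), and the post axis (276,335)→(286,480) extrapolates to 271.5 there, so they line up. Start the descent.

```bash
python3 -m inch '[[0,-0.1,1,0],[0,-0.1,2,0],[0,-0.1,3,0],[0,-0.1,3.6,0],[0,-0.1,3.6,0],[0,-0.1,3.6,0]]'; python3 -m inch '[[0,0,0.15,0],[0,0,0.3,0],[0,0,0.45,0],[0,0,0.6,0],[0,0,0.6,0]]'; python3 -c "
from h import *
print(arm.sense()['torque'])"
```

```text
t: 7.8
ee_pos: [0.4977, 0.1554, 0.2234]
tool_rot: [180.0, -0.1, -67.3]
wrist_force: [0.2, 0.5, -1.9]
finger_gap: 0.0418
t: 8.3
ee_pos: [0.4976, 0.1553, 0.2172]
tool_rot: [180.0, -0.1, -67.3]
wrist_force: [-0.8, 0.6, -2.3]
finger_gap: 0.042
[0.00758447 0.00849464 0.02366363]
```

```bash
python3 -m inch '[[0,0,0.1,0],[0,0,0.2,0],[0,0,0.3,0],[0,0,0.4,0],[0,0,0.4,0]]'; python3 -m inch '[[0,0,0.1,0],[0,0,0.2,0],[0,0,0.3,0],[0,0,0.4,0],[0,0,0.4,0]]';  python3 -c "
from h import *
print(arm.sense()['torque'])
d=snap('side','s5.png');a=d['image'][200:300,170:290,::-1];cv2.imwrite('pics/s5c.png',cv2.resize(a,(600,500),interpolation=cv2.INTER_CUBIC))"
```

```text
t: 8.8
ee_pos: [0.4975, 0.1553, 0.2131]
tool_rot: [179.9, -0.1, -67.3]
wrist_force: [0.4, -0.4, -1.2]
finger_gap: 0.0417
t: 9.3
ee_pos: [0.4974, 0.1553, 0.2089]
tool_rot: [179.9, -0.1, -67.3]
wrist_force: [0.4, -0.1, -1.8]
finger_gap: 0.0417
[-0.0061437  -0.00748051  0.00393706]
```

View pics/s5c.png

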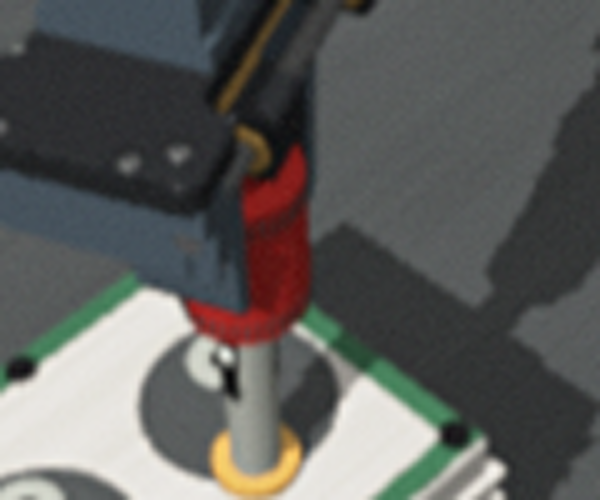

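Side crop: the post tip is inside the bore (sleeve bottom edge at about (248,343)), with the ball just below at about (227,357). Forces are near zero. Estimate the ball height from the earlier crop.

```bash
python3 -c "
from h import *
d=snap('side')
for z in(.138,.145,.15,.155,.16,.165):print(z,proj(d,[[.4925,.1543+.0105,z]]))
im=cv2.imread('pics/s4.png');print(im[262:280,211:219].sum(2)//3)"
python3 -m inch '[[0,0,0.1,0],[0,0,0.2,0],[0,0,0.3,0],[0,0,0.4,0],[0,0,0.4,0]]'
```

```text
0.138 [[215.20737819 276.57507648]]
0.145 [[214.97100407 273.8160011 ]]
0.15 [[214.80019183 271.82219632]]
0.155 [[214.62770757 269.80887488]]
0.16 [[214.45352661 267.7757488 ]]
0.165 [[214.2776238  265.72252443]]
[[228 212 128 121 160 173 177 172]
 [229 207 107  71 121 157 164 159]
 [211 179  89  34  69 114 149 155]
 [159 134  73  19  23  74 135 152]
 [149 147  94  28  13  59 125 150]
 [190 184 115  35  10  52 121 152]
 [211 196 127  71  34  44 107 149]
 [209 190 151 154 127  69  96 147]
 [197 148 143 206 214 131 100 143]
 [181 105 113 194 216 155 106 146]
 [186 116  85 128 154 122  98 146]
 [197 171 122  71  71  66  85 145]
 [208 204 173  81  20  27  80 149]
 [206 211 189 100  19  17  79 148]
 [193 204 188 107  29  17  76 145]
 [145 158 145  87  31  15  67 135]
 [101 106 103  80  53  26  55 123]
 [ 91  94  92  98 101  74  72 124]]
t: 9.9
ee_pos: [0.4974, 0.1552, 0.2048]
tool_rot: [179.9, -0.1, -67.3]
wrist_force: [0.4, 0.1, -0.9]
finger_gap: 0.0416
```

Ball height is about z 0.153. That puts contact near TCP 0.1925 and the click near 0.1605.

```bash
python3 -m inch '[[0,0,0.1,0],[0,0,0.2,0],[0,0,0.3,0],[0,0,0.4,0],[0,0,0.5,0],[0,0,0.6,0],[0,0,0.7,0],[0,0,0.8,0],[0,0,0.8,0]]'; for i in 1 2 3; do python3 -m inch '[[0,0,0.05,0],[0,0,0.1,0],[0,0,0.15,0],[0,0,0.2,0]]'; done
```

```text
t: 10.8
ee_pos: [0.4973, 0.1552, 0.1967]
tool_rot: [179.9, -0.1, -67.3]
wrist_force: [1.4, 0.9, -0.6]
finger_gap: 0.0424
t: 11.2
ee_pos: [0.4973, 0.1552, 0.1946]
tool_rot: [179.9, -0.1, -67.3]
wrist_force: [-0.3, -0.2, -2.3]
finger_gap: 0.0418
t: 11.6
ee_pos: [0.4973, 0.1551, 0.1926]
tool_rot: [179.9, -0.1, -67.3]
wrist_force: [0.1, 0.4, -1.6]
finger_gap: 0.0417
t: 12.0
ee_pos: [0.4974, 0.1553, 0.1908]
tool_rot: [179.9, -0.1, -67.3]
wrist_force: [-0.4, 0.4, 1.6]
finger_gap: 0.042
```

```bash
for i in 1 2 3 4 5; do python3 -m inch '[[0,0,0.05,0],[0,0,0.1,0]]' | egrep 'ee_pos|force'; done
```

```text
ee_pos: [0.4977, 0.1556, 0.1903]
wrist_force: [-0.8, 1.2, 2.6]
ee_pos: [0.4978, 0.1558, 0.1899]
wrist_force: [-0.7, 1.0, 5.2]
ee_pos: [0.498, 0.1559, 0.1896]
wrist_force: [-1.4, 0.1, 7.9]
ee_pos: [0.4981, 0.1559, 0.1895]
wrist_force: [-2.9, -0.6, 9.8]
ee_pos: [0.4981, 0.1559, 0.1895]
wrist_force: [-3.0, 0.3, 11.2]
```

```bash
for i in 1 2 3 4; do python3 -m inch '[[0,0,0.1,0],[0,0,0.2,0]]' | egrep 'ee_pos|force|gap'; done; python3 -c "
from h import *
print(arm.sense()['torque'],arm.sense()['tool_rot'])"
```

```text
ee_pos: [0.4982, 0.156, 0.1892]
wrist_force: [-4.5, -0.3, 15.5]
finger_gap: 0.0419
ee_pos: [0.4983, 0.1561, 0.189]
wrist_force: [-4.0, -0.2, 14.4]
finger_gap: 0.042
ee_pos: [0.4984, 0.1561, 0.1885]
wrist_force: [-3.1, -0.7, 10.5]
finger_gap: 0.042
ee_pos: [0.4983, 0.156, 0.1871]
wrist_force: [-2.1, 0.1, 5.7]
finger_gap: 0.0418
[-0.02878617  0.424903    0.00819166] [-1.79599263e+02 -1.22917504e-01 -6.73086660e+01]
```

Over the balls (peak about 17 N net), now sliding. I ease back the 0.7 mm sideways drift and slide down.

```bash
python3 -m inch '[[0,0.03,0.1,0],[0,0.06,0.2,0],[0,0.06,0.3,0],[0,0.06,0.4,0],[0,0.06,0.5,0],[0,0.06,0.5,0]]'; python3 -m inch '[[0,0,0.1,0],[0,0,0.2,0],[0,0,0.3,0],[0,0,0.4,0],[0,0,0.5,0],[0,0,0.5,0]]'
```

```text
t: 14.4
ee_pos: [0.4979, 0.1557, 0.1816]
tool_rot: [-179.6, -0.1, -67.3]
wrist_force: [1.0, 0.7, 0.7]
finger_gap: 0.0419
t: 15.0
ee_pos: [0.4979, 0.1557, 0.1762]
tool_rot: [-179.6, -0.1, -67.3]
wrist_force: [0.6, 0.5, 1.5]
finger_gap: 0.0421
```

```bash
python3 -m inch '[[0,0,0.1,0],[0,0,0.2,0],[0,0,0.3,0],[0,0,0.4,0],[0,0,0.5,0],[0,0,0.6,0],[0,0,0.7,0],[0,0,0.7,0]]'|egrep 'ee|force'; for i in 1 2 3 4 5 6; do python3 -m inch '[[0,0,0.05,0],[0,0,0.08,0]]' | egrep 'ee_pos|force'; done
```

```text
ee_pos: [0.4979, 0.1556, 0.1687]
wrist_force: [1.2, 1.2, -0.2]
ee_pos: [0.4979, 0.1556, 0.1677]
wrist_force: [-0.1, 0.7, 2.7]
ee_pos: [0.4979, 0.1557, 0.1669]
wrist_force: [-0.0, 1.3, 4.8]
ee_pos: [0.4979, 0.1556, 0.1662]
wrist_force: [-0.4, 1.0, 3.7]
ee_pos: [0.4979, 0.1557, 0.1653]
wrist_force: [-0.2, 0.6, 4.1]
ee_pos: [0.4979, 0.1556, 0.1643]
wrist_force: [0.0, 0.4, 3.0]
ee_pos: [0.4975, 0.1555, 0.1627]
wrist_force: [0.9, 1.1, -2.5]
```

```bash
python3 -m inch '[[0,0,0,0]]' | egrep 'ee_pos|force'; for i in 1 2 3; do python3 -m inch '[[0,0,0.04,0]]' | egrep 'ee_pos|force'; done
```

```text
ee_pos: [0.4973, 0.1556, 0.1618]
wrist_force: [1.7, 4.4, -4.4]
ee_pos: [0.4967, 0.1555, 0.1606]
wrist_force: [-0.4, 0.3, -2.0]
ee_pos: [0.4965, 0.1553, 0.1598]
wrist_force: [0.8, -0.3, -0.8]
ee_pos: [0.4966, 0.1552, 0.1593]
wrist_force: [0.6, 0.7, 0.2]
```

The drag vanished and the sleeve pulled itself down (fz -4.4), then went neutral at TCP z 0.1593, which is 32 mm below first contact: the click. Hold one row, then release.

```bash
python3 -m inch '[[0,0,0,0],[0,0,0,0]]'; python3 -m inch '[[0,0,0,0],[0,0,0,0],[0,0,0,0],[0,0,0,0],[0,0,0,0]]' 75
python3 - <<'E'
from h import *
d=snap('side','s6.png');a=d['image'][190:300,160:290,::-1];cv2.imwrite('pics/s6c.png',cv2.resize(a,(650,550),interpolation=cv2.INTER_CUBIC))
E
```

```text
t: 17.6
ee_pos: [0.4966, 0.1552, 0.1594]
tool_rot: [-179.9, -0.1, -67.3]
wrist_force: [1.2, 1.5, -1.9]
finger_gap: 0.042
t: 18.1
ee_pos: [0.4965, 0.1552, 0.1595]
tool_rot: [-179.9, -0.1, -67.3]
wrist_force: [0.4, 0.1, 0.3]
finger_gap: 0.0683
```

View pics/s6c.png

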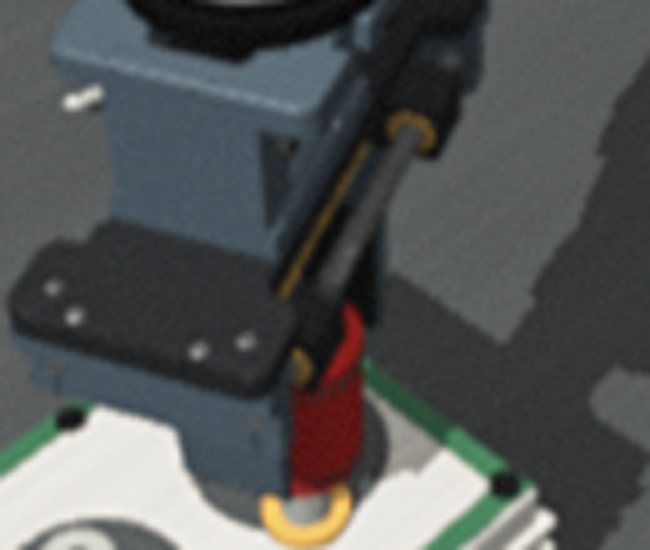

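The sleeve (crop (325,430)) stays up, with its lower edge at about y=490 and clear of the collar at (305,520). Lift straight off.

```bash
python3 -m inch '[[0,0,-0.5,0],[0,0,-1.5,0],[0,0,-3,0],[0,0,-5,0],[0,0,-8,0],[0,0,-11,0],[0,0,-14,0],[0,0,-14,0]]'; python3 -m inch '[[0,4,0,0],[0,8,0,0],[0,12,0,0],[0,15,0,0],[0,15,0,0],[0,15,0,0]]'
python3 - <<'E'
from h import *
np.set_printoptions(precision=4,suppress=True)
d=snap('side','s7.png');t=snap('top','t7.png')
a=red(d['image'],(150,150,330,300));print(a[:2])
c=np.array([.4925,.1543])
for z in(.148,.153,.158):
    pts=[[c[0]+.021*np.cos(q),c[1]+.021*np.sin(q),z+h] for q in np.linspace(0,6.28,40) for h in(-.028,.028)]
    p=proj(d,pts);print(z,p.min(0),p.max(0))
i=np.hstack([d['image'][190:320,150:280],t['image'][170:300,110:240]])[:,:,::-1]
cv2.imwrite('pics/f.png',cv2.resize(i,(780,390),interpolation=cv2.INTER_CUBIC))
for tt in('sleeve_mid','post_tip'):print(eyes.place_of('side',tt)[:2])
E
```

```text
t: 18.95
ee_pos: [0.4984, 0.156, 0.3049]
tool_rot: [-179.3, -0.2, -67.3]
wrist_force: [-0.2, -0.2, -0.3]
finger_gap: 0.0682
t: 19.55
ee_pos: [0.36, 0.0981, 0.3036]
tool_rot: [-179.2, -0.2, -67.3]
wrist_force: [0.1, -0.9, 0.7]
finger_gap: 0.0687
(array([207, 247,  26,  42, 868], dtype=int32), array([219.3502, 268.1544]))
0.148 [205.3592 247.4936] [232.9396 290.0719]
0.153 [205.1365 245.3774] [232.8589 288.1747]
0.158 [204.9116 243.2405] [232.7775 286.2591]
[{'position': [219.2, 256.6], 'conf': 0.68}, {'position': [218.7, 268.7], 'conf': 0.63}]
[{'position': [217.5, 255.5], 'conf': 0.71}]
```

View pics/f.png

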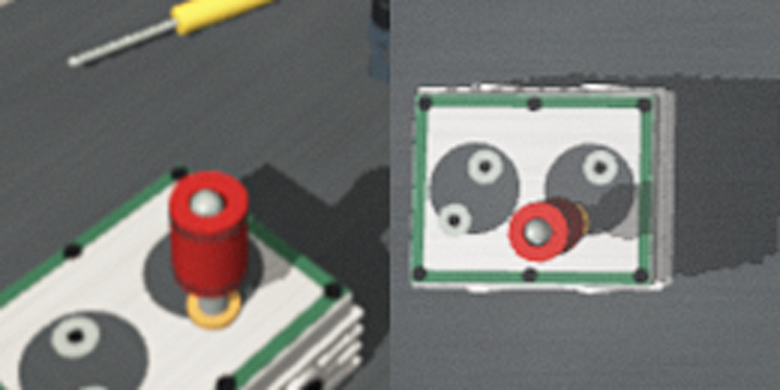

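Final view: the red sleeve sits upright on the post, its bottom clear of the collar, and the tip shows in the bore at (207,203). Its extents fit a mid height of about 0.150, against a ball estimate of 0.153. The driver is undisturbed.

```bash
python3 -c "
from h import *
s=arm.sense();print(s['t'],s['wrist_force']);print(arm.hand_in())"
```

```text
19.75 [-1.11553069  0.24944424  0.28139012]
the job is handed in; nothing more can be done
None
```

The red sleeve is on the guide post with the balls clicked into its groove. I let go of it, moved the arm clear and handed the job in at 19.75 s.

**What I felt on the way down:**
- First contact with the balls came at TCP z of about 0.191. It took a net push of about 17 N to go over them, a little above the 6 to 15 N you quoted.
- The sleeve then slid with a few newtons of drag.
- At TCP z of about 0.162 the drag vanished and the sleeve pulled itself down, with the wrist force at -4.4 N. I stopped at 0.1593, where the force was neutral, 32 mm below first contact as expected.

**Last checks:**
- **Sleeve:** the pictures after release show it upright on the post and clear of the head.
- **Height:** the side camera puts its middle at about 0.150 m, against my rough ball estimate of 0.153 m. They differ by 3 mm; calibration is good to about 2 mm. I judged the click by the force, not the picture.
- **Not measured:** I had no direct reading of how far the balls had sprung out.
- **Other items:** the screwdriver looked undisturbed. I did not re-check the socket, jar or look-alike sleeves after the grasp, but I felt no contact with them.

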